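Set the slope for a footrest's foot cut with a dial angle gauge

TASK

The upside-down footrest needs its rough foot marked for a sloping cut: swing its half-open leg outward until it snaps home in its end catch, then pick up the blue dial angle gauge and set its base squarely across the middle of that leg's uneven foot. Rock the gauge on the foot until its hanging pointer settles on the red mark, and finish still holding it there, resting on the foot but not pressed hard, so that the line can be scribed. Keep the gauge upright and leave everything else on the bench where it is.

Things in the scene. Friction and masses are not known exactly. Their poses are not given: they have to be found in the camera images.
- footrest: Folding footrest of pale pine, upside down, held fast by two dark steel holdfasts (76 mm high, 118 mm either side of its middle line). Seat board 200 (x) x 370 (y) x 18 mm; origin at the middle of the underside on the bench, z up. On it lie two hinged leg frames: the one at its -y half is folded flat (up to 57 mm high, y -145 to -15 mm) and stays so; the one hinged at its +y end is to be swung.
- leg_hinge (a point): Middle of the hinge line of the leg to be swung: y = +145 mm on the footrest, 38 mm above the bench; the line runs along this frame's x. The leg frame: two uprights (30 mm wide, 34 thick, 80 mm clear between them), a 16 mm dowel between them 45 mm from the hinge, and a foot rail 166 mm long (along the hinge line), 38 mm thick, 88 to 130 mm from the hinge (122 at its end's two edges).
- leg (a joint): Angle of the +y leg frame, rad: 0 = folded flat towards the footrest's middle, pi/2 = upright, growing as its foot swings over towards the +y end. Stop at 1.745 (leaning 10 degrees outward). A stiff hinge (0.17 N m) keeps it where it is left; a spring catch resists from about 1.2 to 1.5 (about 0.5 N m in all), then helps, snapping it home against the stop from about 1.6.
- foot_ridge (a point): Middle of the ridge of the foot's rough, faceted end: 130 mm from the hinge line, 3 mm towards the leg's outer face; moves with the leg. The ridge runs along the hinge line. With the leg home it is the foot's highest line, about 166 mm above the bench: the facet on its inner side is level, that on the outer (+y) side slopes down 28 degrees, so a flat base rocks on the ridge between these.
- gauge_center (a point): Dial angle gauge standing on its base: dark steel bar 34 (x) x 110 (y) x 14 mm under an blue round case 104 mm across, 28 mm thick (x), centred 64 mm up; total height 116 mm, 0.4 kg. This point: middle plane, 58 mm up. x points out of the white dial (at the start to the bench's far side within 0.5 rad), y along the base, z up. Pinch it across its thickness at the top of the case.
- gauge_base (a point): Centre of the gauge's underside (same axes).
- pointer (a joint): Angle of the gauge's freely swinging black pointer in the gauge, rad: 0 = hanging straight at the foot of the dial, positive = tip towards the gauge's +y. It hangs plumb, so it reads +a when the gauge is rocked by a with its +y end lower. It settles within about half a second.
- mark (a joint): Angle of the red mark on the bezel ring round the dial, rad, counted like the pointer (positive = towards the gauge's +y). Preset at 0.13 to 0.36; it cannot be turned from outside.
- pointer_tip (a point): Tip of the pointer, 42 mm from the dial's centre.
- mark_tip (a point): Tip of the red mark, 42 mm from the dial's centre; coincides with the pointer tip when the pointer is on the mark.
- joist_offcut_mid (a point): Bystander, leave alone: pale softwood joist offcut lying flat, 95 x 130 x 45 mm; this point is its centre.
- stud_offcut_mid (a point): Bystander, leave alone: pine stud offcut lying flat, 64 x 150 x 38 mm; this point is its centre.
- glue_mid (a point): Bystander, leave alone: upright white glue bottle with a yellow label and orange cap, 56 mm across, 170 mm tall; this point is half-way up.
- wipes_mid (a point): Bystander, leave alone: upright white and yellow canister with a blue lid, 84 mm across, 200 mm tall; this point is half-way up.
- tape_measure_mid (a point): Bystander, leave alone: yellow and black tape measure standing on edge, 34 x 72 x 66 mm; this point is its centre.
- paddle_board_mid (a point): Bystander, leave alone: flat pale wooden serving board, a disc 170 mm across with a handle reaching to 215 mm from the disc's centre along its -x, 16 mm thick; this point is the disc's centre.
- sanding_block_mid (a point): Bystander, leave alone: cork sanding block, 65 x 115 x 34 mm; this point is its centre.

How it is judged (in metres and radians):
On the way, in this order (a step that is already met when the one before it is completed fails the run):
1. the leg is swung out and home in its end catch, with the gauge not yet on it (value of joint leg above 1.7 rad and contact force between gauge and footrest below 0.1 N), for 0.3 s.
2. the gauge rests across the middle of the foot, held in the gripper, its pointer settled on the red mark (contact force between gauge and footrest above 0.3 N and height (world z) of gauge_base above 0.14 m and horizontal distance between gauge_base and foot_ridge below 0.035 m and contact force between gauge and the fingers above 1 N and angle between the x axis of gauge_center and the x axis of leg_hinge, either way round below 0.22 rad and distance between pointer_tip and mark_tip below 0.003 m and velocity of joint pointer between -0.4 and 0.4 rad/s), for 0.5 s.
At the end, for the whole second after the job is handed in: Leg home in its catch (over 1.70 rad); gauge held in the fingers, base on the foot (within 35 mm of the ridge's middle from above, contact 0.3 to 30 N, x axis within 0.22 rad of the hinge line); pointer still, tip within 3 mm (4 degrees) of the red mark (all of step 2 and value of joint leg above 1.7 rad and contact force between gauge and footrest below 30 N); the arm keeps its last pose, push and grip.
It fails at once if a bystander is knocked or shifted by more than 20 mm (distance of any of joist_offcut_mid, stud_offcut_mid, glue_mid, wipes_mid, tape_measure_mid, paddle_board_mid, sanding_block_mid from where it was at the start of the episode above 0.02 m).
It fails at once if the gauge is tipped over (more than 45 degrees) (angle between gauge_center's own z axis and vertical above 0.785 rad).
It fails at once if the gauge is pressed hard on the foot (over 60 N) (contact force between gauge and footrest above 60 N).
It also fails if it takes over 58 s, if anything falls off the work surface, if the arm or the gripper's body presses on something with over 40 N, if the wrist force passes 120 N, or if a joint passes its speed limit or range.

ROBOT

A 6-joint arm with a two-finger parallel gripper is mounted at the origin on the work surface. World frame = base frame: x ahead of the robot, y to its left, z up, the work surface at z = 0. Lengths are in m, angles in degrees, forces in N, time in s.
With the tool pointing down it reaches from about 0.3 to 0.75 m from the base axis. Payload 8.5 kg.
Tool frame: the origin (TCP) lies between the finger pads; the fingertips stand env.finger_overhang ahead of it and the grasp point (between the pads) lies 2 mm behind it (env.finger_overhang is the distance from the TCP to the fingertips, in m); z points along the fingers, y is the line along which they close (so a half turn about z gives the same grasp; the last joint's range is limited). The gripper opens to 85 mm and grips with 20 to 120 N. Pads are 22 mm wide; open, the fingers measure 114 mm over their backs; the gripper's body (76 mm by 85 mm) begins 54 mm behind the grasp point. The pads swing forward as they close: fully open they stand 13 mm farther back than shut.
Start: joints at [54.815, 21.807, 74.336, -0, 83.858, -12.336], TCP at [0.214, 0.507, 0.248] pointing down, gripper open.
Joint ranges: [-178.18, 178.18], [-50.72, 133.34], [12.68, 142.11], [-81.47, 261.47], [9.98, 163.14], [-165.26, 165.26]. Speed limits (degrees/s): [136.94, 136.94, 180, 180, 180, 180].

INTERFACE

Orientations are given as a 3x3 rotation matrix whose columns are the frame's x, y, z axes.
In Python, from rig import env gives the robot as it stands. The module is installed in compiled form; this text tells all that it offers.
- The arm moves only by the tool jog_arm, never from a script. Its arguments are lists of equal length, an entry for each row: "hand": the finger opening in m, from 0 to 0.0854; "travel": the shift along the world's x, y, z in m, a list of three; "yaw": the turn about the world's z in rad. A call has exactly 5 rows; each row shifts and turns the commanded pose from where the row before left it; what a row does not reach is not made up. A row lasts 1/8 s, in which the tool goes at most 62.5 mm and 10.7 degrees, less where a joint would pass 70% of its speed; a pose out of reach is approached as far as the arm can. A call is refused whole if a number of a shift passes 0.0625 or a number of a turn 0.188, either way. A call with a gripper value outside its range is refused whole. The fingers move at their own pace and stop on an object; "grip_force" is the grip in N (left out, the last holds). Time passes only in rows, so rows that do not move let the fingers close, or fill a call up. It gives the time, the measured TCP pose, the force, the opening and the grip force at its end, in the units of the state.
- env.observe(): the state, without advancing time (a new reading comes with each control period).
- env.get_image(name): name is "scene" or "top" or "wrist"; returns the picture (384x512x3 uint8, red, green, blue); there is no depth.
- env.calibration(name): a dict with "fx", "fy", "cx", "cy" (pixels), "position" and "rotation" of the camera in the world; the wrist camera has in their place "hand_eye" (4x4, takes a point from camera to tool coordinates, whose origin is the TCP and whose axes are the flange's). Camera axes: x right, y down, z forward; pixel columns grow to the right and rows downward; lengths in m; the calibration is good to about 2 mm. A picture is of the moment at which its call begins: read the wrist's pose just before it. calibration takes no time and is no camera call.
- env.close_job(): hands the job in; it is judged then, once.
The state is a dict: "time_s": time; "q": joint angles; "qvel": joint speeds; "joint_efforts": joint torques, N m; "position": TCP position; "tool_rot": TCP orientation; "ft_force": force on the tool from outside, world axes, zero at the start; "wrist_torque": the same for the moment, N m; "grip_width": finger opening in m; "gripper_force": force on a finger pad.
Only numpy, scipy, OpenCV 4.12 (cv2) and the standard library are available. Lean on these libraries where they do the work, as an engineer would, in place of code of your own. Each camera call takes 0.05 s, during which the arm holds its last target. There are 200 camera calls.

## Working session

There is one attempt and no reset: what is moved stays moved. The work goes in short steps, Python scripts to look and compute and a tool call to move; the robot and the scene stay as the last step left them, time stands still between calls to the robot, and variables do not carry over. Pictures are saved under pics/ and viewed, at most 10 in all, crops included, and the job is handed in when it is done.

Besides the shell and the picture viewer there is one more tool, called as name(argument=value, ...) on one line, values as JSON. jog_arm: Moves the arm, as the interface text tells. Its arguments: {"type":"object","properties":{"hand":{"type":"array"},"travel":{"type":"array"},"yaw":{"type":"array"},"grip_force":{"type":"number"}},"required":["hand","travel","yaw"]}

```bash
mkdir -p pics; cat > h.py <<'E'
import numpy as np, cv2
from rig import env
def snap(n,f):
    im=env.get_image(n); cv2.imwrite('pics/'+f,cv2.cvtColor(im,cv2.COLOR_RGB2BGR)); return im
def cam(n):
    c=env.calibration(n)
    if 'position' in c: return c,np.array(c['position']),np.array(c['rotation'])
    s=env.observe(); T=np.array(c['hand_eye']); R=np.array(s['tool_rot'])
    return c,np.array(s['position'])+R@T[:3,3],R@T[:3,:3]
def ray(n,u,v,z,C=None):
    c,p,R=C or cam(n)
    d=R@np.array([(u-c['cx'])/c['fx'],(v-c['cy'])/c['fy'],1]); return p+d*(z-p[2])/d[2]
def proj(n,P,C=None):
    c,p,R=C or cam(n); q=R.T@(np.array(P)-p); return np.array([c['fx']*q[0]/q[2]+c['cx'],c['fy']*q[1]/q[2]+c['cy']])
E
python3 - <<'E'
from h import *
a=snap('scene','s0.png');b=snap('top','t0.png')
for n in('scene','top'):print(n,env.calibration(n))
print(env.finger_overhang,env.observe())
cv2.imwrite('pics/t0b.png',cv2.cvtColor(cv2.resize(b,(800,600),interpolation=cv2.INTER_CUBIC),cv2.COLOR_RGB2BGR))
cv2.imwrite('pics/s0b.png',cv2.cvtColor(cv2.resize(a,(800,600),interpolation=cv2.INTER_CUBIC),cv2.COLOR_RGB2BGR))
E
```

```text
scene {'fx': 372.0898341487173, 'fy': 372.0898341487173, 'cx': 260.13673946506566, 'cy': 189.62738563153445, 'position': array([1.24461964, 0.81309752, 0.83748688]), 'rotation': array([[-0.74645717,  0.37990557, -0.54632723],
       [ 0.6653526 ,  0.41331251, -0.62167411],
       [-0.01037358, -0.82755334, -0.56129125]])}
top {'fx': 384.1774480159464, 'fy': 384.1774480159464, 'cx': 251.9174384753082, 'cy': 186.4810767129843, 'position': array([3.97682172e-01, 9.82626297e-04, 1.24225648e+00]), 'rotation': array([[ 0.00815233, -0.99275902,  0.11984598],
       [-0.99985101, -0.00626903,  0.01608295],
       [-0.01521518, -0.11995923, -0.99266222]])}
0.017 {'time_s': 0.1, 'q': array([ 5.48141334e+01,  2.18386574e+01,  7.43803797e+01,  6.32667137e-04,
        8.38587508e+01, -1.23358929e+01]), 'qvel': array([-0.03625623, -0.13191424, -0.18736186,  0.06059154, -0.00793348,
       -0.03073973]), 'joint_efforts': array([ 4.77841299e-03, -4.49213147e+01, -2.31656563e+01, -1.10895785e-04,
        3.67005690e-03,  1.65073527e-05]), 'position': array([0.21343084, 0.50663197, 0.24775937]), 'tool_rot': array([[-9.21524227e-01,  3.88320065e-01, -7.91294992e-04],
       [ 3.88320755e-01,  9.21523616e-01, -1.10326710e-03],
       [ 3.00776271e-04, -1.32396363e-03, -9.99999078e-01]]), 'ft_force': array([ 0.80244161,  0.09444477, -0.3129889 ]), 'wrist_torque': array([ 0.04837908, -0.00149581, -0.03044448]), 'gripper_force': 0.0, 'grip_width': 0.08562216504983612}
```

View pics/t0b.png

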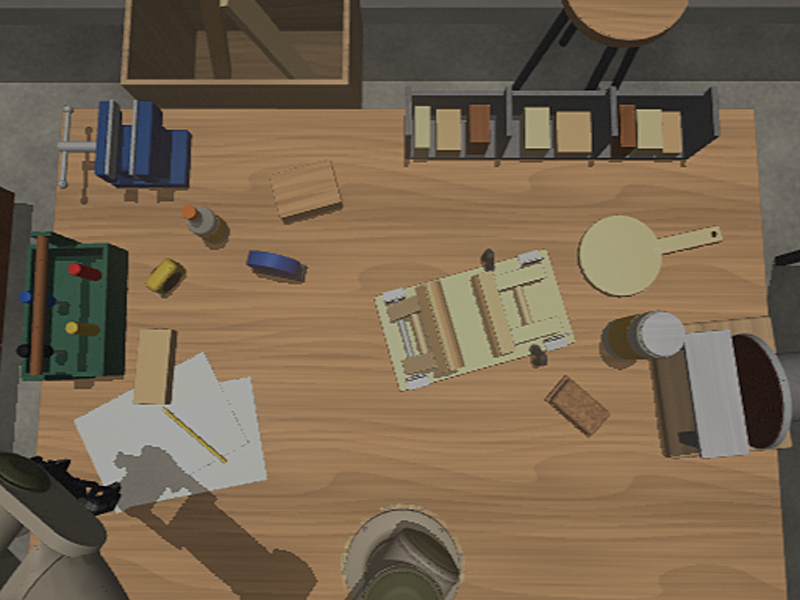

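View pics/s0b.png

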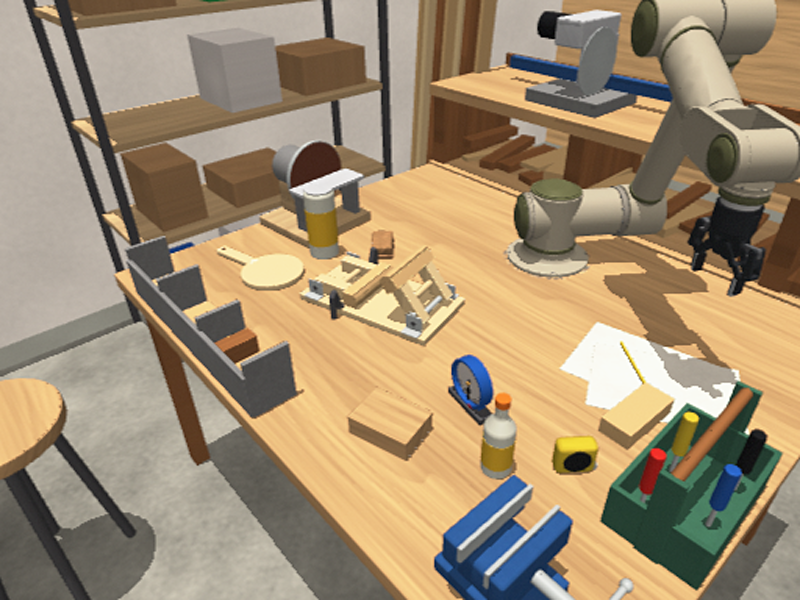

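The pictures show the footrest (enlarged top view: corners 375,297 / 548,251 / 576,343 / 402,391), with its half-open leg at the left end. The gauge is at about (275,264), the glue bottle at (200,222), the tape at (165,277) and the joist offcut at (307,190). Next I'll convert these to positions.

```bash
python3 - <<'E'
from h import *
k=.64
for u,v in[(375,297),(548,251),(576,343),(402,391)]:print('corner',ray('top',u*k,v*k,.018).round(4))
print('railL top',ray('top',430*k,282*k,.12).round(3),ray('top',463*k,370*k,.12).round(3))
t=env.get_image('top');s=env.get_image('scene')
f=lambda im,x0,y0,x1,y1:cv2.resize(im[y0:y1,x0:x1],(400,400),interpolation=cv2.INTER_CUBIC)
o=np.hstack([f(t,145,145,205,205),f(s,275,215,335,275)])
o2=np.hstack([f(t,230,150,330,250),f(s,180,140,310,270)])
cv2.imwrite('pics/c1.png',cv2.cvtColor(cv2.resize(np.vstack([o,o2]),(600,600)),cv2.COLOR_RGB2BGR))
# blue masks
for n,im,(x0,y0,x1,y1) in(('top',t,(145,145,205,205)),('scene',s,(275,215,335,275))):
    c=im[y0:y1,x0:x1].astype(int); m=(c[...,2]>c[...,0]+40)&(c[...,2]>c[...,1]+20)
    v,u=np.nonzero(m); pts=np.c_[u+x0,v+y0].astype(np.float32); print(n,m.sum(),cv2.minAreaRect(pts),pts.min(0),pts.max(0))
E
```

```text
corner [0.5336 0.059  0.018 ]
corner [ 0.6314 -0.297   0.018 ]
corner [ 0.4426 -0.3492  0.018 ]
corner [0.3435 0.0023 0.018 ]
railL top [ 0.551 -0.049  0.12 ] [ 0.387 -0.11   0.12 ]
top 209 ((172.65200805664062, 166.16400146484375), (28.17445945739746, 8.854829788208008), 10.30484676361084) [158. 161.] [187. 172.]
scene 433 ((302.0000305175781, 244.50001525878906), (34.882659912109375, 22.807889938354492), 63.43495178222656) [289. 227.] [314. 262.]
```

View pics/c1.png

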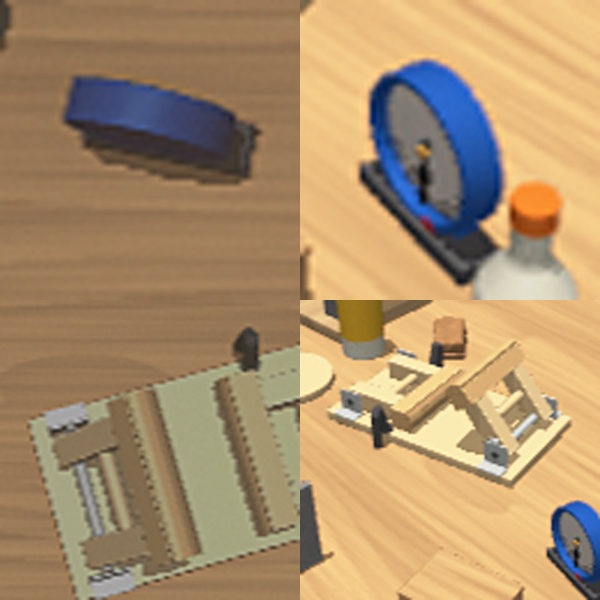

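The crop shows the leg leaning inward with its foot rail at about (282,209) in the top image. The gauge's case strip is centred at (172.7,166.2), with the red mark low on the dial. Next come the footrest pose, the leg angle and the gauge pose.

```bash
cat >> h.py <<'E'
FY=np.array([-.268,.9634,0]);FX=np.array([.9634,.268,0]);F0=np.array([.4878,-.1462,0]);H=F0+.145*FY+[0,0,.038]
def leg(th,r,n,x=0): return H+FX*x+FY*(-r*np.cos(th)+n*np.sin(th))+np.array([0,0,r*np.sin(th)+n*np.cos(th)])
E
python3 - <<'E'
from h import *
print('H',H.round(3))
for th in(.7,.8,.9,1.,1.1):print(th,*[proj('top',leg(th,r,n)).round(1) for r,n in((122,19),(88,19),(122,-19))for r,n in[(r/1e3,n/1e3)]])
print('seen outer top edge 281.7,209.3')
# gauge fit: case outline
from scipy.optimize import least_squares
def blue(n,x0,y0,x1,y1):
    c=env.get_image(n)[y0:y1,x0:x1].astype(int);m=(c[...,2]>c[...,0]+40)&(c[...,2]>c[...,1]+20)
    v,u=np.nonzero(m);h=cv2.convexHull(np.c_[u+x0,v+y0].astype(np.float32))[:,0];return h
hs={'top':blue('top',145,145,205,205),'scene':blue('scene',275,215,335,275)}
C={n:cam(n) for n in hs}
A=np.linspace(0,2*np.pi,90)
def sup(p):
    x,y,a=p;ex=np.array([np.cos(a),np.sin(a),0]);ey=np.array([-np.sin(a),np.cos(a),0]);r=[]
    for n in hs:
        P=np.array([proj(n,np.array([x,y,.064])+s*.014*ex+.052*(np.cos(t)*ey+np.sin(t)*np.array([0,0,1])),C[n]) for t in A for s in(-1,1)])
        for t in np.linspace(0,2*np.pi,24,endpoint=False):
            d=np.array([np.cos(t),np.sin(t)])
            if n=='top' and d[1]>.1: continue
            if n=='scene' and d[1]>.3: continue
            r.append((P@d).max()-(hs[n]@d).max()-.4)
    return np.array(r)
g=ray('top',172.6,166.2,.11);print(g)
s=least_squares(sup,[g[0],g[1],-.18],loss='soft_l1');print(s.x.round(4),s.cost,np.abs(s.fun).max())
E
```

```text
H [ 0.449 -0.007  0.038]
0.7 [287.6 207.7] [278.5 210.5] [294.8 206.2]
0.8 [284.5 208.4] [276.2 211.1] [292.8 206.6]
0.9 [281.2 209.2] [273.6 211.7] [290.5 207.1]
1.0 [277.5 210.1] [271.  212.4] [287.8 207.7]
1.1 [273.7 211.1] [268.1 213.1] [284.8 208.4]
seen outer top edge 281.7,209.3
[0.59411526 0.25761313 0.11      ]
[ 0.5936  0.2611 -0.2447] 13.978315106280107 4.808450161648244
```

jog_arm(hand=[0,0,0,0,0], travel=[[0.025,-0.059,0],[0.025,-0.059,0],[0.025,-0.059,0],[0.025,-0.059,0],[0.025,-0.059,0]], yaw=[-0.09,-0.09,-0.09,-0.09,-0.09])

```text
time_s: 0.92
position: [0.3359, 0.2173, 0.2485]
tool_rot: [[-0.659, 0.752, 0.001], [0.752, 0.659, 0.0], [-0.0, 0.001, -1.0]]
ft_force: [1.8, 0.7, 0.2]
grip_width: 0.0001
gripper_force: 0.0
```

jog_arm(hand=[0,0,0,0,0], travel=[[0.025,-0.059,0],[0.025,-0.059,0],[0.025,-0.059,0],[0.025,-0.059,0],[0.025,-0.059,0]], yaw=[-0.09,-0.09,-0.09,-0.09,-0.09])

```text
time_s: 1.55
position: [0.4578, -0.0708, 0.2485]
tool_rot: [[-0.265, 0.964, 0.0], [0.964, 0.265, 0.0], [-0.0, 0.0, -1.0]]
ft_force: [0.9, 0.7, -0.1]
grip_width: -0.0001
gripper_force: 0.0
```

jog_arm(hand=[0,0,0,0,0], travel=[[0.014,-0.036,0],[0.014,-0.036,0],[0,0,-0.04],[0,0,-0.045],[0,0,-0.04]], yaw=[0,0,0,0,0])

```text
time_s: 2.17
position: [0.4852, -0.1407, 0.1219]
tool_rot: [[-0.268, 0.963, -0.0], [0.963, 0.268, 0.0], [0.0, -0.0, -1.0]]
ft_force: [0.5, 0.1, -0.0]
grip_width: 0.0002
gripper_force: 0.0
```

```bash
python3 - <<'E'
from h import *
s=env.get_image('scene')[120:260,170:330]
t=env.get_image('top')[120:260,230:390]
o=np.vstack([cv2.resize(i,(640,300) if 0 else (343,300),interpolation=cv2.INTER_CUBIC) for i in(s,t)])
cv2.imwrite('pics/l1.png',cv2.cvtColor(o,cv2.COLOR_RGB2BGR));o=env.observe();print(o['position'],o['ft_force'])
E
```

```text
[ 0.4837149  -0.13979767  0.12019371] [0.2100518 0.4206841 1.4384409]
```

View pics/l1.png

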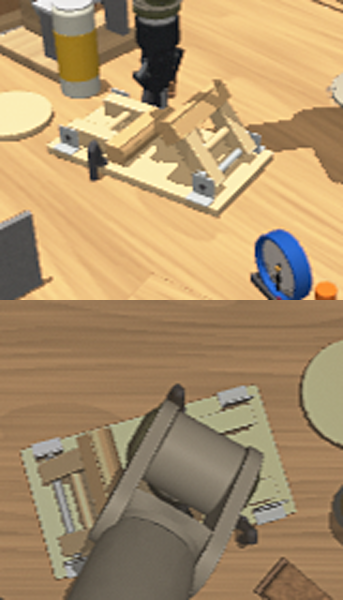

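The gripper stands clear behind the leg, so I can push it outward.

jog_arm(hand=[0,0,0,0,0], travel=[[-0.004,0.015,0.002],[-0.004,0.015,0.002],[-0.004,0.015,0.002],[-0.004,0.015,0.002],[-0.004,0.015,0.002]], yaw=[0,0,0,0,0])

```text
time_s: 2.9
position: [0.4663, -0.0654, 0.1353]
tool_rot: [[-0.269, 0.963, 0.005], [0.963, 0.269, -0.003], [-0.004, 0.004, -1.0]]
ft_force: [2.1, -6.2, 5.5]
grip_width: 0.0
gripper_force: 3.3
```

jog_arm(hand=[0,0,0,0,0], travel=[[-0.003,0.01,0.001],[-0.003,0.01,0.001],[-0.003,0.01,0.001],[-0.002,0.008,0],[-0.002,0.008,0]], yaw=[0,0,0,0,0])

```text
time_s: 3.52
position: [0.4522, -0.0191, 0.1363]
tool_rot: [[-0.269, 0.963, -0.0], [0.963, 0.269, -0.0], [-0.0, -0.0, -1.0]]
ft_force: [0.4, -2.3, 1.0]
grip_width: 0.0001
gripper_force: 0.9
```

jog_arm(hand=[0,0,0,0,0], travel=[[-0.001,0.004,0],[0,0,0],[0.008,-0.03,0],[0,0,0.05],[0,0,0.055]], yaw=[0,0,0,0,0])

```text
time_s: 4.15
position: [0.459, -0.0455, 0.242]
tool_rot: [[-0.268, 0.963, -0.003], [0.963, 0.268, 0.001], [0.002, -0.002, -1.0]]
ft_force: [0.5, -0.2, -0.1]
grip_width: -0.0002
gripper_force: 0.0
```

```bash
python3 - <<'E'
from h import *
s=env.get_image('scene')[120:260,170:330]
w=env.get_image('wrist')
o=np.hstack([cv2.resize(i,(400,300) if i is w else (343,300),interpolation=cv2.INTER_CUBIC) for i in(s,w)])
cv2.imwrite('pics/l2.png',cv2.cvtColor(o,cv2.COLOR_RGB2BGR));o=env.observe();print(o['position'],o['ft_force'])
C=cam('scene')
for x in(-.083,.083):
  for th in(1.5,1.745):print(th,x,[(((proj('scene',leg(th,r,n,x),C)-[170,120])*343/160).round(),(proj('wrist',leg(th,r,n,x))*400/512+[343,0]).round()) for r,n in((.13,.003),(.122,.019))])
E
```

```text
[ 0.46107463 -0.04597334  0.24613012] [ 0.37200624 -0.07398275 -1.21066189]
1.5 -0.083 [(array([248.,  75.]), array([440., 120.])), (array([257.,  81.]), array([441.,  97.]))]
1.745 -0.083 [(array([264.,  81.]), array([436.,  77.])), (array([271.,  89.]), array([440.,  58.]))]
1.5 0.083 [(array([197., 118.]), array([653., 119.])), (array([206., 125.]), array([652.,  97.]))]
1.745 0.083 [(array([214., 125.]), array([656.,  77.])), (array([221., 133.]), array([653.,  58.]))]
```

View pics/l2.png

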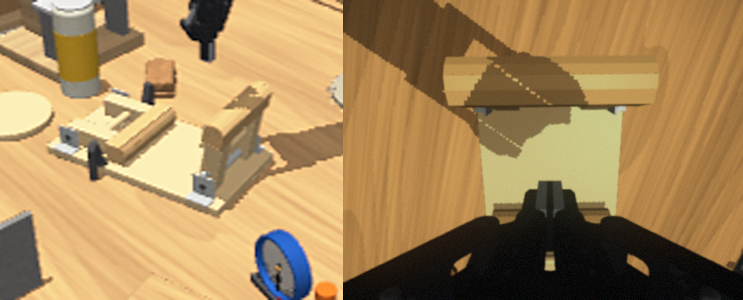

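The leg is home: the wrist view has the ridge at about y=77 and the rail's outer edge at about y=57, matching the prediction for 1.745 rad. On to the gauge.

jog_arm(hand=[0.085,0.085,0.085,0.085,0.085], travel=[[0.026,0.052,0.01],[0.026,0.052,0.01],[0.026,0.052,0],[0.026,0.052,0],[0.026,0.052,0]], yaw=[-0.1,-0.1,-0.1,-0.1,-0.1])

```text
time_s: 4.88
position: [0.5897, 0.2165, 0.2603]
tool_rot: [[0.229, 0.973, -0.001], [0.973, -0.229, -0.0], [-0.0, -0.001, -1.0]]
ft_force: [0.8, 0.2, 0.6]
grip_width: 0.085
gripper_force: 0.0
```

```bash
python3 - <<'E'
from h import *
o=env.observe();print(o['position'],o['tool_rot'][:,1]);C=cam('wrist')
w=env.get_image('wrist');cv2.imwrite('pics/w1.png',cv2.cvtColor(cv2.resize(w,(800,600)),cv2.COLOR_RGB2BGR))
np.save('C.npy',np.array([C],dtype=object),allow_pickle=True)
for P in([.594,.261,.116],[.594,.261,0]):print(proj('wrist',P,C)*800/512)
E
```

```text
[0.5897015  0.21650904 0.26028935] [ 0.97340287 -0.22909605 -0.0013617 ]
[400.6258393  201.62486863]
[404.47906726 187.37914517]
```

View pics/w1.png

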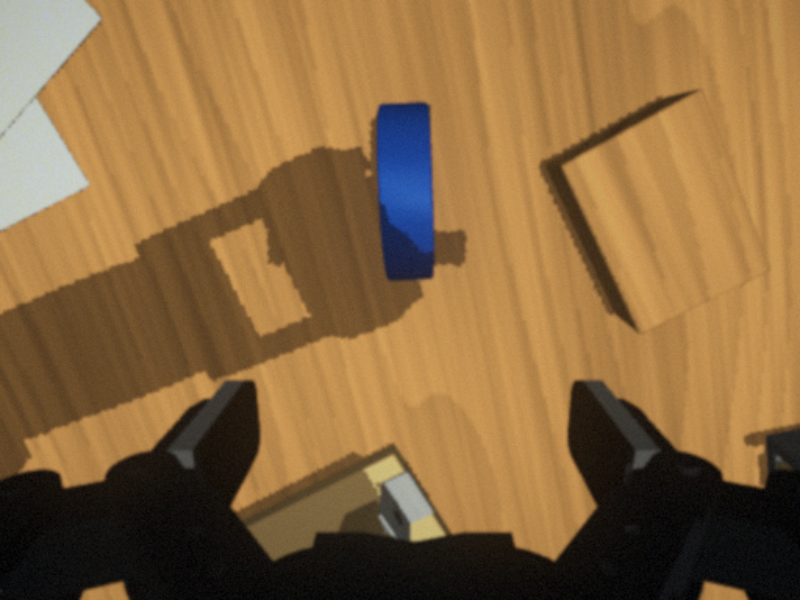

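The case strip runs from (404,103) to (410,278), with its centre near (405,190) on the ridge line at z≈0.116.

```bash
python3 - <<'E'
from h import *
k=.64
a=ray('wrist',404*k,103*k,.064);b=ray('wrist',410*k,278*k,.064);c=ray('wrist',405.5*k,190*k,.113)
print(a,b,(a+b)/2,np.linalg.norm(a-b),np.arctan2(-(a-b)[0],(a-b)[1]),c)
E
```

```text
[0.60807736 0.31668899 0.064     ] [0.58759747 0.2154191  0.064     ] [0.59783741 0.26605404 0.064     ] 0.10331996686579795 -0.19953971669397205 [0.59895278 0.27160291 0.113     ]
```

jog_arm(hand=[0.085,0.085,0.085,0.085,0.085], travel=[[0.0045,0.025,0],[0.004,0.0245,-0.02],[0,0,-0.05],[0,0,-0.05],[0,0,-0.042]], yaw=[0.03,0,0,0,0])

```text
time_s: 5.55
position: [0.5965, 0.264, 0.0955]
tool_rot: [[0.197, 0.98, -0.004], [0.98, -0.197, -0.001], [-0.001, -0.003, -1.0]]
ft_force: [0.3, 1.4, 0.2]
grip_width: 0.0853
gripper_force: 0.0
```

jog_arm(hand=[0.06,0.03,0,0,0], travel=[[0,0,0],[0,0,0],[0,0,0],[0,0,0],[0,0,0]], yaw=[0,0,0,0,0], grip_force=30)

```text
time_s: 6.18
position: [0.5982, 0.2642, 0.1012]
tool_rot: [[0.197, 0.98, 0.002], [0.98, -0.197, 0.001], [0.001, 0.002, -1.0]]
ft_force: [-2.5, 0.5, 6.0]
grip_width: 0.0275
gripper_force: 30.0
```

jog_arm(hand=[0,0,0,0,0], travel=[[0,0,0.03],[0,0,0.05],[0,0,0.06],[0,0,0.06],[0,0,0.06]], yaw=[0,0,0,0.15,0.15])

```text
time_s: 6.8
position: [0.5973, 0.2637, 0.3613]
tool_rot: [[-0.107, 0.994, -0.0], [0.994, 0.107, -0.0], [-0.0, -0.0, -1.0]]
ft_force: [1.0, 0.4, -4.1]
grip_width: 0.0277
gripper_force: 31.5
```

jog_arm(hand=[0,0,0,0,0], travel=[[0.01,0.02,0.05],[0.01,0.02,0.05],[0.01,0.02,0.05],[0,0.01,0],[0,0,0]], yaw=[0.15,0.15,0.15,0.15,0])

```text
time_s: 7.42
position: [0.5904, 0.3152, 0.4726]
tool_rot: [[-0.645, 0.764, 0.022], [0.764, 0.645, 0.017], [-0.001, 0.027, -1.0]]
ft_force: [-0.2, -0.5, -3.8]
grip_width: 0.0276
gripper_force: 33.6
```

```bash
python3 - <<'E'
from h import *
s=env.observe();print(s['time_s'],s['position'],s['tool_rot'].round(3),s['grip_width'])
im=sum(env.get_image('scene').astype(float) for _ in range(4))/4
np.save('g.npy',im);o=env.observe();p=o['position']
u,v=proj('scene',p-[0,0,.04]).astype(int);print(u,v)
c=im[max(v-32,0):v+32,u-32:u+32].astype(np.uint8);cv2.imwrite('pics/g1.png',cv2.cvtColor(cv2.resize(c,(576,576),interpolation=cv2.INTER_CUBIC),cv2.COLOR_RGB2BGR))
E
```

```text
7.425 [0.59041763 0.31515623 0.47257231] [[-0.645  0.764  0.022]
 [ 0.764  0.645  0.017]
 [-0.001  0.027 -1.   ]] 0.02759484709034759
326 140
```

View pics/g1.png

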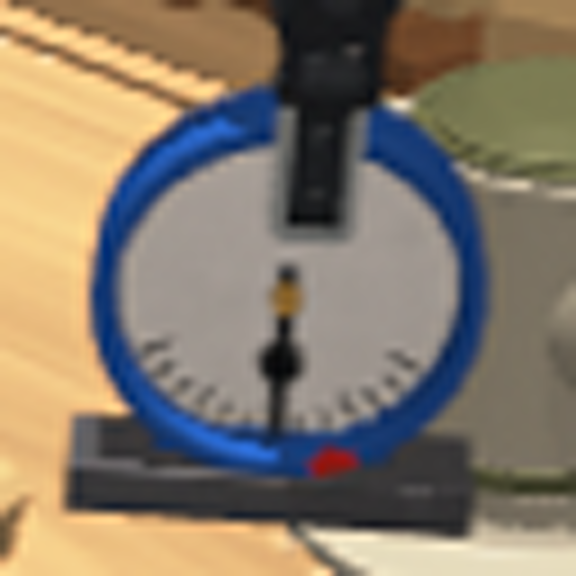

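The picture shows the pivot at (286,298), the pointer tip at (275,440) and the red mark at (333,462) in the 9x crop.

```bash
python3 - <<'E'
from h import *
o=env.observe();p=o['position'];R=o['tool_rot'];ex=R[:,1];ez=-R[:,2];ey=np.cross(ez,ex)
c,cp,cR=cam('scene');im=np.load('g.npy')
g0=p-.099*ez; u0,v0=326-32,140-32
def pl(uv,d):
    r=cR@np.array([(uv[0]-c['cx'])/c['fx'],(uv[1]-c['cy'])/c['fy'],1]);q=cp+r*((g0+d*ex-cp)@ex)/(r@ex)-g0;return np.array([q@ey,q@ez])
full=lambda a,b:(u0+(a+.5)/9-.5,v0+(b+.5)/9-.5)
w=im[v0:v0+64,u0:u0+64];m=np.clip(w[...,0]-1.6*np.maximum(w[...,1],w[...,2])-20,0,None);m[:40]=0
V,U=np.mgrid[v0:v0+64,u0:u0+64];red=((m*U).sum()/m.sum(),(m*V).sum()/m.sum());print(red,(np.array(red)-[u0,v0])*9)
for d in(.008,.011,.014):
    a,b,r=pl(full(286,298),d),pl(full(275,440),d),pl(red,d)
    e=pl(full(468,530),d)-pl(full(70,505),d)
    print(d,a.round(4),b.round(4),r.round(4),'ptr',np.arctan2(*((b-a)*[1,-1])),'mark',np.arctan2(*((r-a)*[1,-1])),'mark abt .064',np.arctan2(r[0]-a[0],.064-r[1]),'base tilt',np.arctan2(e[1],e[0]))
E
```

```text
(np.float64(330.4431231419183), np.float64(158.91135972461274)) [327.98810828 458.20223752]
0.008 [-0.0037  0.0615] [-0.0029  0.0194] [0.0129 0.0137] ptr 0.018342017955754145 mark 0.33377211676266344 mark abt .064 0.3183029896235792 base tilt 0.0015087545231893167
0.011 [-0.0038  0.0629] [-0.003   0.0209] [0.0127 0.0152] ptr 0.018342017955755414 mark 0.33377211676266444 mark abt .064 0.3266727474204222 base tilt 0.0015087545231893377
0.014 [-0.0039  0.0643] [-0.0032  0.0224] [0.0125 0.0168] ptr 0.018342017955755918 mark 0.3337721167626635 mark abt .064 0.33554387685051723 base tilt 0.001508754523189389
```

jog_arm(hand=[0,0,0,0,0], travel=[[-0.028,-0.05,-0.02],[-0.028,-0.05,-0.02],[-0.028,-0.05,-0.02],[-0.028,-0.05,-0.02],[-0.028,-0.05,-0.02]], yaw=[-0.086,-0.086,-0.086,-0.086,-0.086])

```text
time_s: 8.25
position: [0.4565, 0.0729, 0.3772]
tool_rot: [[-0.28, 0.96, 0.028], [0.96, 0.28, 0.006], [-0.002, 0.029, -1.0]]
ft_force: [1.0, -1.4, -3.8]
grip_width: 0.0273
gripper_force: 33.8
```

jog_arm(hand=[0,0,0,0,0], travel=[[0,0,0],[0,0,0],[0,0,0],[0,0,0],[0,0,0]], yaw=[0,0,0,0,0])

```text
time_s: 8.88
position: [0.4581, 0.0749, 0.3778]
tool_rot: [[-0.285, 0.958, 0.027], [0.958, 0.285, 0.007], [-0.002, 0.028, -1.0]]
ft_force: [0.9, 0.4, -3.9]
grip_width: 0.0275
gripper_force: 33.8
```

jog_arm(hand=[0,0,0,0,0], travel=[[-0.01,-0.017,-0.02],[-0.009,-0.017,-0.035],[0,0,-0.025],[0,0,-0.01],[0,0,0]], yaw=[-0.018,0,0,0,0])

```text
time_s: 9.5
position: [0.4391, 0.0407, 0.2879]
tool_rot: [[-0.268, 0.963, 0.027], [0.964, 0.268, 0.006], [-0.001, 0.028, -1.0]]
ft_force: [-0.2, 0.3, -3.8]
grip_width: 0.0274
gripper_force: 33.8
```

jog_arm(hand=[0,0,0,0,0], travel=[[0,0,-0.006],[0,0,-0.005],[0,0,-0.004],[0,0,-0.003],[0,0,0]], yaw=[0,0,0,0,0])

```text
time_s: 10.12
position: [0.4388, 0.0405, 0.2696]
tool_rot: [[-0.267, 0.963, 0.027], [0.964, 0.267, 0.006], [-0.001, 0.028, -1.0]]
ft_force: [0.4, 0.8, -4.1]
grip_width: 0.0271
gripper_force: 33.7
```

jog_arm(hand=[0,0,0,0,0], travel=[[0,0,-0.002],[0,0,-0.002],[0,0,-0.001],[0,0,-0.001],[0,0,0]], yaw=[0,0,0,0,0], grip_force=22)

```text
time_s: 10.75
position: [0.4392, 0.0408, 0.2671]
tool_rot: [[-0.268, 0.963, 0.032], [0.964, 0.268, 0.005], [-0.003, 0.033, -0.999]]
ft_force: [-8.0, 3.6, 25.0]
grip_width: 0.0275
gripper_force: 37.9
```

jog_arm(hand=[0,0,0,0,0], travel=[[-0.001,0.003,0],[-0.001,0.003,0],[-0.001,0.003,-0.001],[-0.001,0.003,-0.001],[0,0.003,-0.001]], yaw=[0,0,0,0,0])

```text
time_s: 11.38
position: [0.4354, 0.0551, 0.2625]
tool_rot: [[-0.267, 0.963, 0.031], [0.964, 0.267, 0.004], [-0.004, 0.031, -1.0]]
ft_force: [-2.7, -1.6, 9.2]
grip_width: 0.0274
gripper_force: 36.6
```

jog_arm(hand=[0,0,0,0,0], travel=[[-0.001,0.003,-0.001],[-0.001,0.003,-0.002],[-0.001,0.003,-0.002],[-0.001,0.003,-0.002],[0,0.002,-0.001]], yaw=[0,0,0,0,0])

```text
time_s: 12.0
position: [0.4315, 0.0697, 0.2549]
tool_rot: [[-0.268, 0.963, 0.032], [0.964, 0.268, 0.005], [-0.003, 0.032, -0.999]]
ft_force: [-3.2, 2.2, 12.1]
grip_width: 0.0275
gripper_force: 38.8
```

```bash
cat > m.py <<'E'
from h import *
im=sum(env.get_image('scene').astype(float) for _ in range(4))/4
o=env.observe();p=o['position'];R=o['tool_rot'];print(o['time_s'],p,o['ft_force'])
u0,v0=(proj('scene',p-[0,0,.04])-32).astype(int)
np.save('g2.npy',im[v0:v0+64,u0:u0+64]);print(u0,v0)
import sys
w=im[v0:v0+64,u0:u0+64];m=np.clip(w[...,0]-1.6*np.maximum(w[...,1],w[...,2])-20,0,None);m[:36]=0
V,U=np.mgrid[0:64,0:64];print('red crop9',(m*U).sum()/m.sum()*9+4,(m*V).sum()/m.sum()*9+4)
cv2.imwrite('pics/'+sys.argv[1],cv2.cvtColor(cv2.resize(w.astype(np.uint8),(576,576),interpolation=cv2.INTER_CUBIC),cv2.COLOR_RGB2BGR))
E
python3 m.py r1.png
```

```text
12.2 [0.43142317 0.06969426 0.25488072] [-4.3658213   3.56722349 13.20886218]
263 127
red crop9 235.37182787789632 400.0
```

View pics/r1.png

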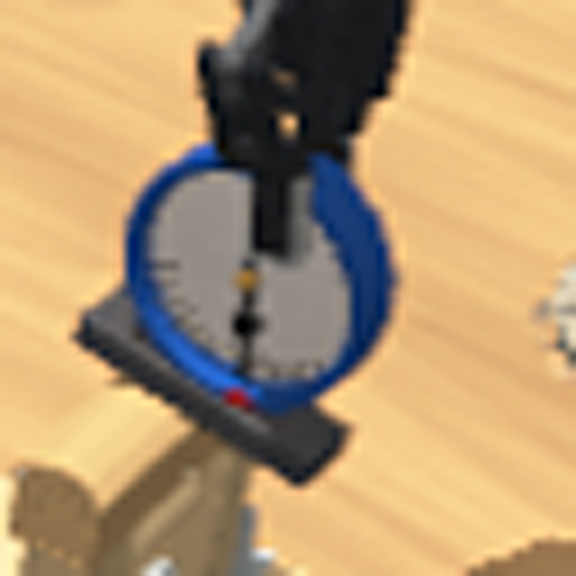

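The gauge has rocked: pivot (247,280), pointer tip (244,380), red mark (236,400), and the base's lower front edge runs from (80,338) to (300,484). Next I'll work out how far it's off.

```bash
python3 - <<'E'
from h import *
o=env.observe();p=o['position'];R=o['tool_rot'];ex=R[:,1];ez=-R[:,2];ey=np.cross(ez,ex)
c,cp,cR=cam('scene')
def pl(a,b,d):
    uv=263+(a+.5)/9-.5,127+(b+.5)/9-.5
    r=cR@np.array([(uv[0]-c['cx'])/c['fx'],(uv[1]-c['cy'])/c['fy'],1]);q=cp+r*((p+d*ex-cp)@ex)/(r@ex)-p;return np.array([q@ey,q@ez])
ang=lambda v:np.arctan2(v[0],-v[1])
for dp in(.006,.010,.014):
    a=pl(247,280,dp);b=pl(244,380,dp);r=pl(235.5,399,.014);print(dp,a.round(4),'ptr',ang(b-a),'mark',ang(r-a),np.linalg.norm(r-a))
e=pl(300,484,.017)-pl(80,338,.017);print('base tilt',np.arctan2(e[1],e[0]),np.linalg.norm(e))
# centre predicted from TCP with tilt a
for t in(.28,.325,.36):print(t,np.array([-.0038*np.cos(t)-.035*np.sin(t),-.035*np.cos(t)+.0038*np.sin(t)]))
E
```

```text
0.006 [-0.0168 -0.034 ] ptr 0.02966477054819131 mark 0.0480710785915665 0.04686664918940808
0.01 [-0.0147 -0.0316] ptr 0.029664770548189435 mark 0.0037889228734744253 0.04917105980316851
0.014 [-0.0127 -0.0292] ptr 0.029664770548193043 mark -0.03645760028355976 0.05156316845874578
base tilt -0.32210835459377607 0.10409709873847955
0.28 [-0.01332446 -0.03258679]
0.325 [-0.01477688 -0.0319544 ]
0.36 [-0.01588601 -0.03141775]
```

jog_arm(hand=[0,0,0,0,0], travel=[[0,0,0],[0,0,0],[0,0,0],[0,0,0],[0,0,0]], yaw=[0,0,0,0,0])

```text
time_s: 12.82
position: [0.4314, 0.0697, 0.2549]
tool_rot: [[-0.268, 0.963, 0.032], [0.964, 0.267, 0.006], [-0.003, 0.032, -0.999]]
ft_force: [-3.7, 3.2, 14.0]
grip_width: 0.0278
gripper_force: 38.9
```

```bash
python3 m.py r2.png
```

```text
13.025 [0.43144623 0.0696904  0.25488016] [-3.73466949  3.62883648 13.64295435]
263 127
red crop9 235.40081875697803 400.0
```

View pics/r2.png

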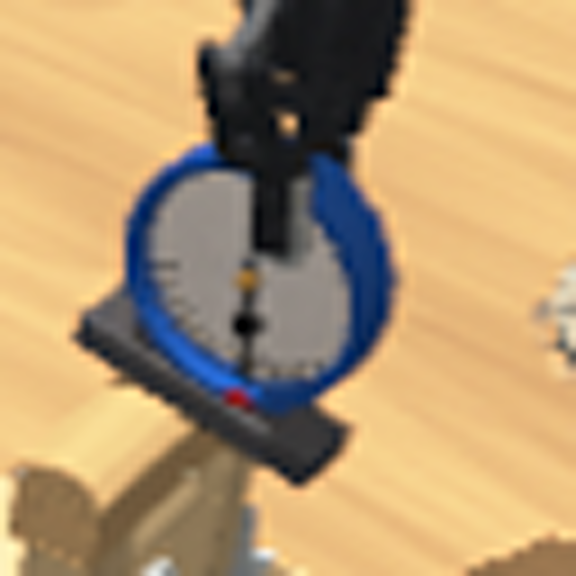

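```bash
python3 -c "
from rig import env
print(env.close_job())"
```

```text
the job is handed in; nothing more can be done
None
```

I handed the job in at about 13 s: the leg is home in its catch, and the gauge is held on the foot at about 0.32 rad with about 17 N of contact. The red mark measured 0.315 to 0.34 rad, so the pointer should be within the 3 mm limit, but `close_job()` returned no verdict.

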